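# Clamp the test-cell holder with the winged spindle key

## Task

Clamp the white test-cell holder on its stage: lift the winged key out of its stand, put its round nose in the bore of the clamp spindle and, pressing only gently, turn the key until its wing finds the keyway, then push it down fully home. With the key home, turn it clockwise (seen from above) to the stop so that the clamp finger lies over the holder, then let go and leave the key standing home in the spindle. Do not force anything, and leave the other loose things where they are.

Things in the scene. Friction and masses are not known exactly. Their poses are not given: they have to be found in the camera images.
- key: Loose steel key, upright, about 0.15 kg, hanging in the stand by its collar at the start. Origin: on the shaft's axis at the underside of the round collar (40 mm in diameter, 6 mm thick, with a pointer nib on its rim above the wing, to 26 mm from the axis); z up along the shaft, x along the wing.
- key_grip (a point): Middle of the key's square grip, 28 mm above the key's origin. The grip is plain aluminium, 20 x 20 mm, sides along the key's x and y, from 6 to 43 mm above the origin.
- key_nose (a point): Tip of the key's shaft, 34 mm below the key's origin. The shaft is round, 14 mm in diameter, its last 4 mm tapering to 9 mm; the last 12 mm, below the wing, is a plain round nose.
- key_wing (a point): Lower outer end of the key's one wing: a flat bar 6 mm thick that reaches from the shaft out to 14 mm from the axis along the key's +x, from the collar down to 22 mm below the key's origin (this point). With the nose in the bore it lands on the drum's top unless it is over the keyway.
- key_stand: Fixed black block 62 x 62 x 42 mm with a 31 mm square through-hole in which the key hangs loosely by its collar. Origin: centre of the underside.
- clamp_stage: Fixed dark steel plate 104 (x) x 194 (y) x 14 mm carrying the white cell holder (64 x 100 x 16 mm, on the +y side) and the clamp spindle (on the -y side). Origin: on the underside, 9 mm in -y from the plate's centre; z up.
- spindle_mouth (a point): Centre of the bore's mouth in the flat top of the clamp spindle, a steel drum 44 mm in diameter, its top 52 mm above the worktop. Axes: the stage's. The bore is 15.6 mm in diameter, 38 mm deep, with one keyway 7.6 mm wide reaching out to 15.5 mm from the axis over the full depth. The key is home when its collar lies on the drum (key origin at this point, play about 0.1 rad either way).
- spindle_foot (a point): Foot of the drum on its axis (axes: the stage's). The drum turns about it with about 0.12 N m of friction and stays put; light rubbing does not turn it. Its angle is not measured: at first the keyway points 0.4 to 1.5 rad anticlockwise, seen from above, of the stage's +x. At the stop the key, turned clockwise, stands with its wing along +x. More than 60 N of contact forces in all between key and stage or drum is forcing it.
- cell_holder: White cell holder, 64 x 100 x 16 mm, fixed on the stage. Origin: underside. The drum's clamp finger, a bar 14 mm wide reaching 62 mm from the drum's axis, top 41 mm above the worktop, points 90 degrees anticlockwise of the keyway; at the stop it lies over the holder's edge.
- post_holder: Bystander: light grey post holder with steel post and black thumb screw, 25 x 41 x 95 mm, upright. Origin: underside.
- power_sensor: Bystander: black round sensor puck 48 mm in diameter, 26 mm tall. Origin: centre of the underside.
- dropper_bottle: Bystander: amber dropper bottle 32 mm in diameter, 105 mm tall, upright. Origin: centre of the underside.
- filter_frame: Bystander: flat black square frame with an amber filter, 50 x 50 x 9 mm. Origin: centre of the underside.
There are look-alikes about, which are no part of the job. Leave any pink or red look-alike of the key alone.

How it is judged:
By the outcome, as a careful person would: the job done as asked, in the order asked, and still so for the second after the job is handed in, with the robot touching nothing.
It also fails if it takes over 67 s, if anything falls off the work surface, if the arm or the gripper's body presses on something with over 40 N, if the wrist force passes 120 N, or if a joint passes its speed limit or range.

## Robot

A 6-joint arm with a two-finger parallel gripper is mounted at the origin on a cart in front of the work surface, level with it; the furniture and walls round the work are solid. World frame = base frame: x ahead of the robot, y to its left, z up, the work surface at z = 0. Lengths are in mm, angles in rad, forces in N, time in s.
With the tool pointing down it reaches from about 250 to 725 mm from the base axis. Payload 9.7 kg.
Tool frame: the origin (TCP) lies between the finger pads; the fingertips stand 25 mm ahead of it and the grasp point (between the pads) lies 6 mm ahead of it (bot.finger_overhang is the distance from the TCP to the fingertips, in mm); z points along the fingers, y is the direction in which the jaws open and shut (so a half turn about z gives the same grasp; the last joint's range is limited). The gripper opens to 85 mm and grips with 20 to 120 N. Pads are 22 mm wide; open, the fingers measure 114 mm over their backs; the gripper's body (76 mm by 85 mm) begins 54 mm behind the grasp point. The pads swing forward as they close: fully open they stand 13 mm farther back than shut.
Start: joints at [1.203, 0.087, 0.176, 1.66, 0, 1.571], TCP at [197.757, 513.215, 256.284] pointing down, gripper open.
Joint ranges: [-3.13, 3.13], [-0.85, 1.81], [-1.15, 1.24], [-2.2, 2.28], [-1.44, 1.52], [-3.14, 3.14]. Speed limits (rad/s): [2.22, 2.22, 2.57, 3.14, 3.14, 3.14].

## Interface

Orientations are given as a 3x3 rotation matrix whose columns are the frame's x, y, z axes.
In Python, from cell import bot gives the robot as it stands.
- The arm moves only by the tool arm_command, never from a script. Its argument "plan" is a list of rows, each a list of 5 numbers: the closure, from -1 (fully open) to 1 (shut), then the shift along the tool's x, y, z in m, then the turn about the tool's z in rad. A call has 1 to 5 rows; each row is the pose to reach, as a shift and turn from the pose measured when the call began, along the tool's axes at that moment; what a row does not reach only later rows make up. A row lasts 1/8 s, in which the tool goes at most 62.5 mm and 10.7 degrees, less where a joint would pass 70% of its speed; a pose out of reach is approached as far as the arm can. A call with a gripper value outside its range is refused whole. The fingers move at their own pace and stop on an object; "newtons" is the grip in N (left out, the last holds). Time passes only in rows, so rows that repeat a pose let the fingers close. It gives the time, the measured TCP pose, the force and the opening at its end, in the units of the state.
- bot.get_obs(): the state, without advancing time (a new reading comes with each control period).
- bot.grab_frame(name): name is "scene" or "top"; returns the picture (400x640x3 uint8, red, green, blue); there is no depth.
- bot.camera_params(name): a dict with "K" (3x3 intrinsics, pixels), "D" ([k1, k2, p1, p2, k3] as OpenCV has them; the pictures are not rectified), "position" and "rotation" of the camera in the world. Camera axes: x right, y down, z forward; pixel columns grow to the right and rows downward; lengths in mm; the calibration is good to about 2 mm. A picture is of the moment at which its call begins. camera_params takes no time and is no camera call.
- bot.finish_job(): hands the job in, once; it reports no verdict.
Trained networks look in the newest picture that a camera, given by its name, has taken for a name from the list of things; names that differ only in an ending like _2 or _b are one class to them, and where a whole thing is asked for, a point or a joint stands for the part that bears it (a point fixed in the world has none). Each returns a list of dicts, best first, with "p" (0 to 1); they miss things now and then, are a little off and sometimes report something else, mostly with a low value. They report only what shows in the picture. A call takes as long as a camera call. They do not tell look-alikes from the thing itself.
- bot.silhouettes(camera, thing): "pixels" (400x640 bool, what is visible of it) and "uv" ([column, row] in pixels, amid what is visible of it).
The state is a dict: "clock": time; "joints": joint angles; "dq": joint speeds; "joint_efforts": joint torques, N m; "tool_pos": TCP position; "tcp_rot": TCP orientation; "wrist_force": force on the tool from outside, world axes, zero at the start; "torque": the same for the moment, N m; "opening": opening from 0.0 (shut) to 1.0 (fully open).
Only numpy, scipy, OpenCV 4.12 (cv2) and the standard library are available. Lean on these libraries where they do the work, as an engineer would, in place of code of your own. Each camera call takes 0.05 s, during which the arm holds its last target.

## Working session

There is one attempt and no reset: what is moved stays moved. The work goes in short steps, Python scripts to look and compute and a tool call to move; the robot and the scene stay as the last step left them, time stands still between calls to the robot, and variables do not carry over. Pictures are saved under pics/ and viewed, and the job is handed in when it is done.

Besides the shell and the picture viewer there is one more tool, called after "Emit:" as name(argument=value, ...) on one line, values as JSON. arm_command: Moves the arm, as the interface text tells. Its arguments: {"type":"object","properties":{"plan":{"type":"array","items":{"type":"array","items":{"type":"number"}}},"newtons":{"type":"number"}},"required":["plan"]}

```bash
ls; mkdir -p pics
python3 - <<'E'
from cell import bot
import cv2,numpy as np
for n in("scene","top"):
    im=bot.grab_frame(n); cv2.imwrite(f"pics/{n}0.png",im[:,:,::-1])
    p=bot.camera_params(n); print(n,{k:np.round(v,3).tolist() for k,v in p.items()})
o=bot.get_obs(); print({k:np.round(v,3).tolist() for k,v in o.items()})
E
```

```text
pics
scene {'K': [[379.834, 0.0, 317.828], [0.0, 379.834, 197.671], [0.0, 0.0, 1.0]], 'D': [0.02, 0.0, 0.0, 0.0, 0.0], 'position': [155.447, -743.876, 436.912], 'rotation': [[0.898, -0.156, 0.411], [-0.439, -0.375, 0.817], [0.026, -0.914, -0.405]]}
top {'K': [[366.262, 0.0, 317.808], [0.0, 366.262, 194.786], [0.0, 0.0, 1.0]], 'D': [-0.075, 0.0, 0.0, 0.0, 0.0], 'position': [300.868, -24.836, 1095.971], 'rotation': [[0.068, -0.977, 0.203], [-0.998, -0.067, 0.01], [0.004, -0.203, -0.979]]}
{'clock': 0.1, 'joints': [1.203, 0.087, 0.175, 1.66, 0.0, 1.571], 'dq': [0.0, 0.001, 0.002, -0.0, 0.002, 0.001], 'joint_efforts': [0.001, -52.156, 46.566, 0.016, 0.0, 0.0], 'tool_pos': [197.706, 513.058, 255.646], 'tcp_rot': [[-0.933, 0.36, -0.0], [0.36, 0.933, -0.001], [0.0, -0.001, -1.0]], 'wrist_force': [0.608, -0.145, 0.606], 'torque': [-0.026, 0.043, -0.014], 'opening': 1.001}
```

View pics/scene0.png

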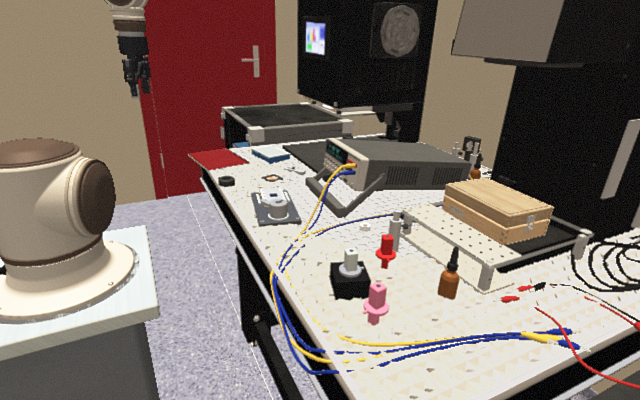

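View pics/top0.png

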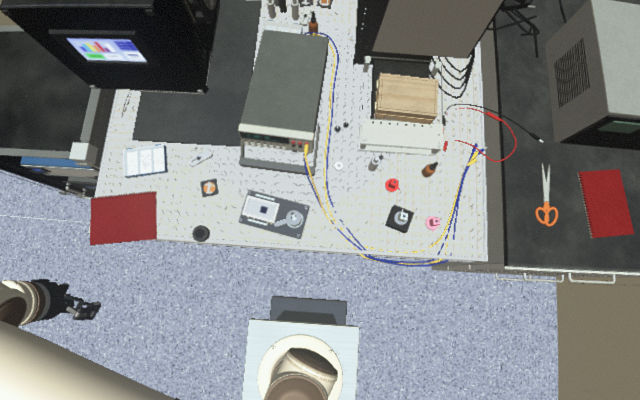

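The scene view shows the key in the black stand at about (350,265) and the stage at about (275,205), with red and pink look-alikes near the key. In the top view the stand is at (400,217) and the stage at (275,213). Next I'll zoom in and run the networks.

```bash
cat > h.py <<'E'
from cell import bot
import cv2,numpy as np
def ray(cam,uv):
    p=bot.camera_params(cam);K=np.array(p["K"]);D=np.array(p["D"])
    n=cv2.undistortPoints(np.array(uv,float).reshape(-1,1,2),K,D).reshape(-1,2)
    d=np.c_[n,np.ones(len(n))]@np.array(p["rotation"]).T
    return np.array(p["position"]),d
def atz(cam,uv,z):
    c,d=ray(cam,uv); return c+d*((z-c[2])/d[:,2])[:,None]
def proj(cam,X):
    p=bot.camera_params(cam);R=np.array(p["rotation"]);
    Y=(np.array(X,float).reshape(-1,3)-np.array(p["position"]))@R
    return cv2.projectPoints(Y,np.zeros(3),np.zeros(3),np.array(p["K"]),np.array(p["D"]))[0].reshape(-1,2)
def crop(im,c,w,h,s,fn):
    x0,y0=int(c[0]-w/2),int(c[1]-h/2)
    cv2.imwrite(fn,cv2.resize(im[y0:y0+h,x0:x0+w,::-1],None,fx=s,fy=s,interpolation=cv2.INTER_CUBIC))
    return x0,y0
E
python3 - <<'E'
from h import *
ims={n:bot.grab_frame(n) for n in("scene","top")}
print(crop(ims["top"],(400,217),60,50,12,"pics/tk.png"),crop(ims["top"],(275,213),80,60,10,"pics/ts.png"),crop(ims["scene"],(352,265),80,70,8,"pics/sk.png"),crop(ims["scene"],(275,205),80,60,10,"pics/ss.png"))
for n in("top","scene"):
  for t in("key","key_stand","clamp_stage","cell_holder","spindle_mouth","filter_frame","power_sensor","post_holder","dropper_bottle"):
    for r in bot.silhouettes(n,t)[:3]:
      ys,xs=np.where(r["pixels"]); print(n,t,round(r["p"],2),np.round(r["uv"],1),len(xs),xs.min(),xs.max(),ys.min(),ys.max(),np.round([xs.mean(),ys.mean()],1))
      np.save(f"/tmp/{n}_{t}.npy",r["pixels"])
E
```

```text
(370, 192) (235, 183) (312, 230) (235, 175)
top key 0.68 [403.  218.7] 149 394 407 210 224 [400.7 217. ]
top key 0.6 [429.9 224.2] 159 426 439 216 230 [432.4 222.4]
top key 0.57 [201.6 232.8] 216 193 209 226 241 [201.1 233.2]
top key_stand 0.7 [395.2 223.3] 383 386 413 205 232 [398.9 219. ]
top clamp_stage 0.77 [271.5 211.4] 2118 239 307 190 237 [273.  213.7]
top cell_holder 0.75 [262.1 210.3] 685 243 278 196 223 [260.5 208.9]
top cell_holder 0.32 [403.9 219. ] 139 394 407 211 223 [400.5 217.1]
top spindle_mouth 0.79 [272.9 210.6] 2224 239 308 190 238 [274.  213.8]
top spindle_mouth 0.27 [397.9 223. ] 377 385 413 205 232 [398.6 219. ]
top filter_frame 0.57 [207.7 188.7] 238 200 217 179 196 [208.5 187. ]
top power_sensor 0.69 [200.7 234. ] 210 193 208 226 241 [200.2 233.6]
top power_sensor 0.39 [398.5 216.2] 156 394 407 210 223 [400.4 216.6]
top post_holder 0.49 [371.8 162.8] 107 369 381 155 169 [374.6 162. ]
top dropper_bottle 0.52 [428.7 171.1] 138 422 437 162 176 [429.2 169.1]
top dropper_bottle 0.46 [402.6 217.6] 157 394 407 210 224 [400.7 217.3]
scene key 0.94 [351.1 263.8] 435 339 361 248 276 [350.2 263.4]
scene key 0.77 [387.6 250.9] 429 375 395 234 267 [385.4 250.1]
scene key 0.64 [372.3 304.2] 734 363 387 282 325 [375.3 302.9]
scene key_stand 0.49 [273.8 208.6] 1496 251 300 187 226 [274. 207.]
scene key_stand 0.45 [272.4 176.2] 74 263 278 175 181 [269.9 177.8]
scene clamp_stage 0.58 [272.9 205.2] 1456 251 300 187 226 [274.1 207. ]
scene cell_holder 0.73 [271.1 192.6] 265 259 284 187 205 [271.2 193.2]
scene spindle_mouth 0.92 [272.4 208.9] 1533 252 300 187 226 [274.2 207.4]
scene filter_frame 0.66 [350.7 265.5] 446 338 360 248 276 [349.2 264. ]
scene power_sensor 0.43 [226.6 182.6] 152 218 234 176 186 [226.3 180.9]
scene post_holder 0.6 [394.7 225.5] 403 388 408 210 250 [396.  228.4]
scene dropper_bottle 0.66 [450.6 277.8] 680 438 458 246 299 [450.  277.4]
```

View pics/tk.png

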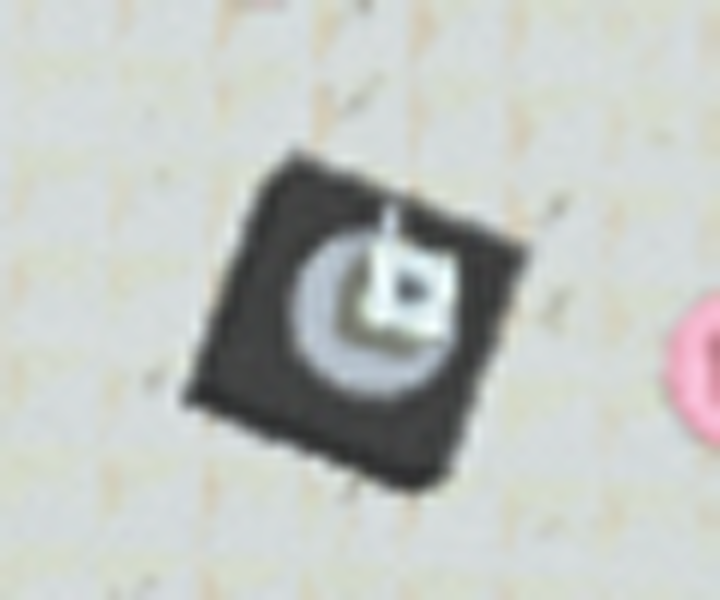

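View pics/ts.png

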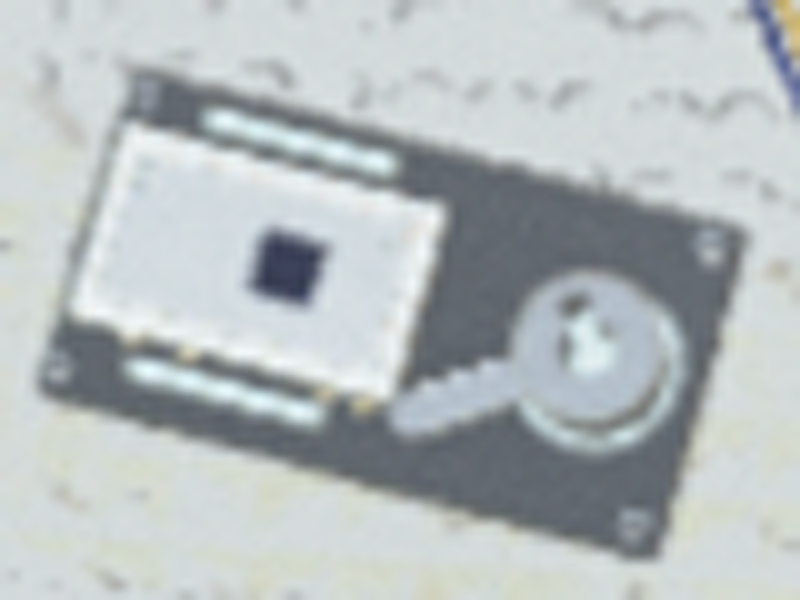

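View pics/sk.png

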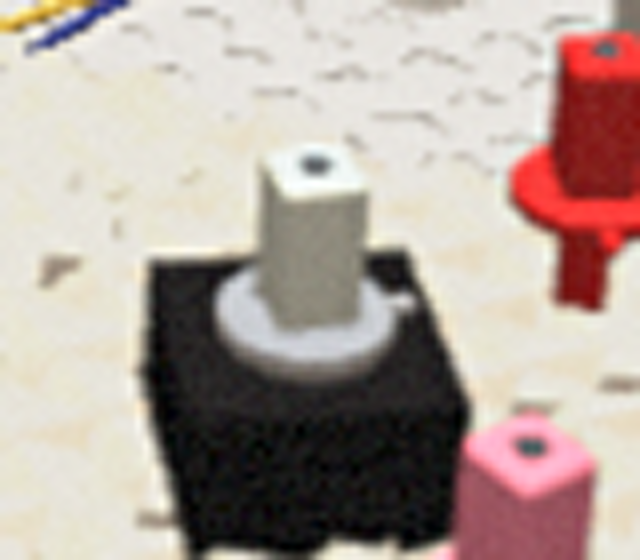

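View pics/ss.png

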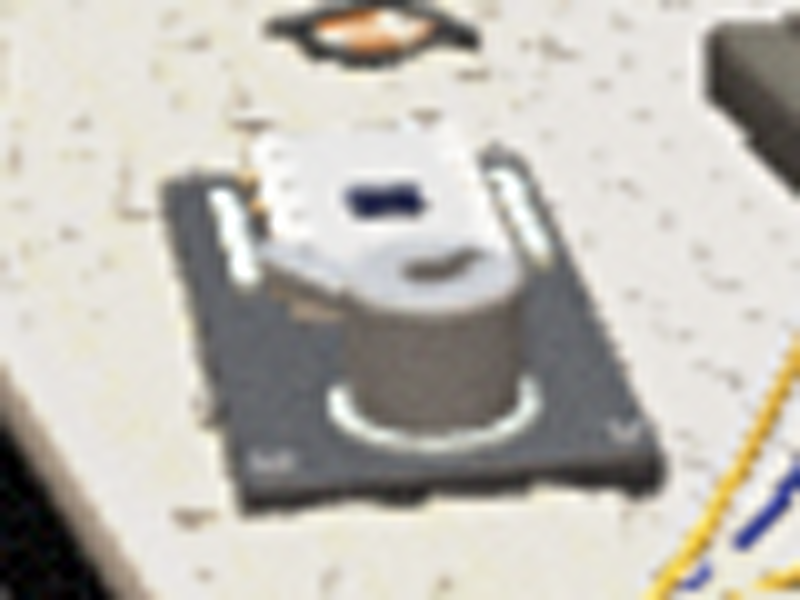

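Run:
```python
from h import *
def uv(o,s,pts): return np.array(o)+(np.array(pts,float)+.5)/s-.5
T=uv((370,192),12,[(372,313),(412,290),(390,207)])
print("collar",atz("top",T[:1],48),"griptop",atz("top",T[1:2],85),"nib",atz("top",T[2:],46))
Sg=uv((312,230),8,[(316,172),(305,318),(405,300)])
print("scene griptop",atz("scene",Sg[:1],85),"collar",atz("scene",Sg[1:2],48),"nib",atz("scene",Sg[2:],46))
g=uv((370,192),12,[(375,245),(457,250),(445,340),(365,325)]);G=atz("top",g,85);print("griptop corners",np.round(G[:,:2],1).tolist())
c=uv((235,183),10,[(130,68),(750,232),(655,558),(42,392)]);C=atz("top",c,14);print("stage corners",np.round(C[:,:2],1).tolist(),np.linalg.norm(C-np.roll(C,-1,0),axis=1))
cs=uv((235,175),10,[(165,180),(242,488),(665,460)]);print("scene corners",np.round(atz("scene",cs,14)[:,:2],1).tolist())
d=uv((235,183),10,[(588,347),(565,300),(400,420)]);print("drum",atz("top",d[:1],52),"keyway",atz("top",d[1:2],52),"finger",atz("top",d[2:],41))
ds=uv((235,175),10,[(435,270),(480,255)]);print("scene drum",atz("scene",ds,52))
```

```text
collar [[ 467.40491371 -258.35583386   48.        ]] griptop [[ 467.56942825 -259.38178979   85.        ]] nib [[ 494.05050747 -262.59828538   46.        ]]
scene griptop [[ 465.10456575 -263.03801675   85.        ]] collar [[ 464.24078416 -264.14559529   48.        ]] nib [[ 490.18829545 -264.730818     46.        ]]
griptop corners [[477.6, -250.4], [477.7, -269.8], [456.3, -267.4], [458.6, -248.5]]
stage corners [[527.6, 199.6], [490.3, 8.3], [391.0, 29.2], [427.4, 215.4]] [194.8933783  101.41155483 189.71574364 101.48770431]
scene corners [[426.9, 212.8], [389.5, 28.1], [487.1, 2.0]]
drum [[446.91540639  51.22240496  52.        ]] keyway [[460.08525994  58.94578958  52.        ]] finger [[423.41039407 104.65244875  41.        ]]
scene drum [[446.23359765  48.59944798  52.        ]
 [459.47195006  52.65488518  52.        ]]
```

The key's grip is at about (466.5, -261) with the wing at a yaw of about -0.1. The drum is at about (447, 50), the stage yaw is about -0.195, and the keyway points to a world yaw of about 0.42. I'll move above the key now.

Emit:
arm_command(plan=[[0,-0.0378,-0.0447,0.0,-0.05],[0,-0.0757,-0.0893,0.0,-0.1],[0,-0.1135,-0.134,0.0,-0.15],[0,-0.1513,-0.1787,0.0,-0.2],[0,-0.1892,-0.2233,0.0,-0.27]])

```text
clock: 1.72
tool_pos: [294.2, 235.1, 256.4]
tcp_rot: [[-0.995, 0.095, 0.001], [0.095, 0.995, 0.0], [-0.001, 0.0, -1.0]]
wrist_force: [0.9, -0.1, -0.8]
opening: 0.499
```

```bash
cat >> h.py <<'E'
def to(p,yaw=None):
    "shift in tool axes to reach world TCP p (mm) and turn to get tool-x yaw"
    o=bot.get_obs();R=np.array(o["tcp_rot"]);d=R.T@(np.array(p,float)-np.array(o["tool_pos"]))/1000
    y=np.arctan2(R[1,0],R[0,0])
    t=0 if yaw is None else -((yaw-y+np.pi)%(2*np.pi)-np.pi)
    print("pos",np.round(o["tool_pos"],2),"yaw",round(float(y),4),"tilt",np.round(R[:,2],4),"F",np.round(o["wrist_force"],1),"T",np.round(o["torque"],2),"op",round(o["opening"],3),"j",np.round(o["joints"],2),"t",round(o["clock"],2))
    print("shift",np.round(d,4),"turn",round(float(t),4))
E
python3 -c "
from h import *
to((466.5,-261,200),np.pi-.1)"
```

```text
pos [294.18 235.14 256.43] yaw 3.0465 tilt [ 8.e-04  4.e-04 -1.e+00] F [ 0.9 -0.1 -0.8] T [ 0.04 -0.08 -0.01] op 0.499 j [ 0.67 -0.32 -0.19  1.7  -0.    0.77] t 1.73
shift [-0.2186 -0.4776  0.0564] turn 0.0049
```

Emit:
arm_command(plan=[[0,-0.0255,-0.0557,0.0,0],[0,-0.051,-0.1114,0.0,0],[0,-0.0765,-0.1671,0.0,0],[0,-0.102,-0.2228,0.0,0],[0,-0.1275,-0.2785,0.0,0]])

```text
clock: 2.35
tool_pos: [394.9, -56.4, 256.7]
tcp_rot: [[-0.995, 0.095, 0.002], [0.095, 0.995, 0.0], [-0.002, 0.001, -1.0]]
wrist_force: [0.2, 1.0, 0.4]
opening: 0.501
```

Emit:
arm_command(plan=[[0,-0.0228,-0.05,0.0,0],[0,-0.0456,-0.1,0.0,0],[0,-0.0683,-0.1493,0.0,0],[0,-0.091,-0.199,0.03,0],[0,-0.091,-0.199,0.056,0]])

```text
clock: 2.98
tool_pos: [466.9, -266.1, 198.6]
tcp_rot: [[-0.995, 0.099, 0.001], [0.099, 0.995, 0.001], [-0.001, 0.001, -1.0]]
wrist_force: [-0.0, 0.2, -0.6]
opening: 0.499
```

Run:
```python
from h import *
to((466.5,-261,120),np.pi-.1)
for n in("scene","top"):
    im=bot.grab_frame(n); q=proj(n,[466.5,-261,100])[0]; print(n,crop(im,q,80,70,8,f"pics/{n}1.png"))
```

```text
pos [ 466.95 -266.09  198.59] yaw 3.0429 tilt [ 7.e-04  8.e-04 -1.e+00] F [-0.   0.2 -0.6] T [ 0.03  0.03 -0.03] op 0.499 j [-0.52  0.04  0.02  1.55  0.   -0.42] t 2.98
shift [0.001  0.005  0.0786] turn 0.0013
scene (311, 207)
top (365, 180)
```

View pics/scene1.png

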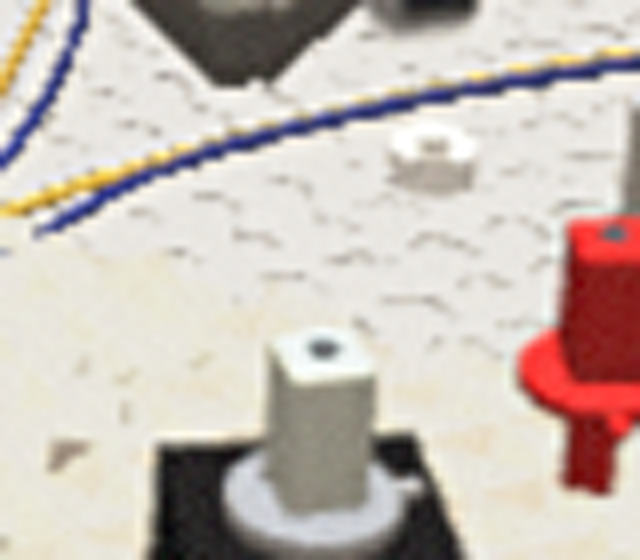

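The key is unchanged, with its grip top at about (351,250), and the gripper is above the crop. I'll descend to z=120.

Emit:
arm_command(plan=[[0,0.0005,0.0025,0.04,0],[0,0.001,0.005,0.08,0],[0,0.001,0.005,0.08,0]])

```text
clock: 3.45
tool_pos: [463.7, -256.7, 116.4]
tcp_rot: [[-0.995, 0.096, -0.006], [0.096, 0.995, 0.005], [0.006, 0.004, -1.0]]
wrist_force: [0.6, 0.7, 1.1]
opening: 0.496
```

Run:
```python
from h import *
to((466.5,-261,78),np.pi-.1)
for n in("scene","top"):
    im=bot.grab_frame(n); q=proj(n,[466.5,-261,100])[0]; print(n,crop(im,q,80,70,8,f"pics/{n}2.png"))
```

```text
pos [ 463.74 -256.75  116.38] yaw 3.0458 tilt [-0.0057  0.0049 -1.    ] F [0.6 0.7 1.1] T [-0.05 -0.03 -0.03] op 0.496 j [-0.51  0.04 -0.14  1.39  0.   -0.41] t 3.45
shift [-0.0034 -0.0041  0.0383] turn 0.0042
scene (311, 207)
top (365, 180)
```

View pics/scene2.png

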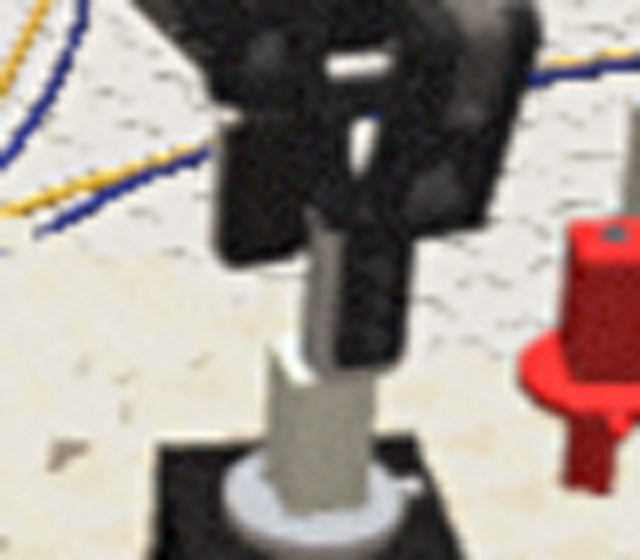

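View pics/top2.png

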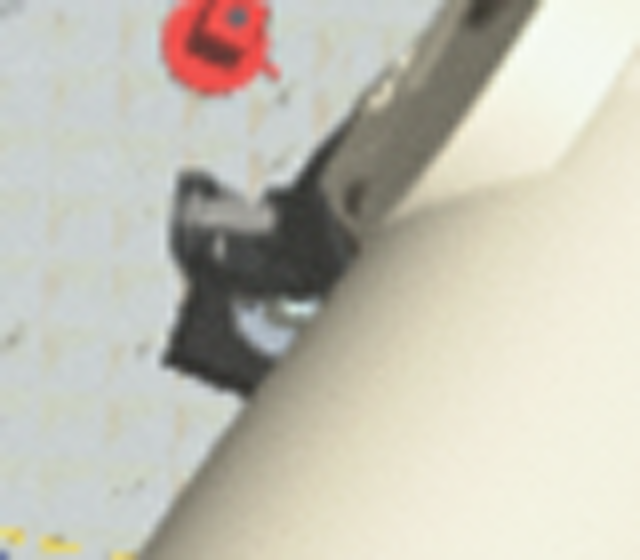

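Run:
```python
from h import *
to((466.5,-261,78),np.pi-.1)
o=bot.get_obs();R=np.array(o["tcp_rot"]);p=np.array(o["tool_pos"])
off=np.array((311,207))
for y in(-21,21):
  for x in(-11,11):
    print("tip",x,y,np.round((proj("scene",p+R@[x,y,21])[0]-off+.5)*8-.5))
for X in([466.5,-261,85],[466,-263,85]): print(np.round((proj("scene",X)[0]-off+.5)*8-.5))
```

```text
pos [ 465.38 -257.93  119.8 ] yaw 3.0454 tilt [-8.0e-04  2.1e-03 -1.0e+00] F [-0.8  0.1  0.5] T [ 0.03  0.03 -0.01] op 0.503 j [-0.51  0.04 -0.14  1.4   0.   -0.41] t 3.55
shift [-0.0015 -0.003   0.0418] turn 0.0038
tip -11 -21 [406. 330.]
tip 11 -21 [312. 347.]
tip -11 21 [322. 236.]
tip 11 21 [232. 251.]
[325. 350.]
[327. 355.]
```

Emit:
arm_command(plan=[[0,-0.001,-0.003,0.015,0.004],[0,-0.001,-0.003,0.028,0.004],[0,-0.001,-0.003,0.037,0.004],[0,-0.001,-0.003,0.041,0.004],[0,-0.001,-0.003,0.041,0.004]], newtons=40)

```text
clock: 4.18
tool_pos: [465.9, -260.8, 78.5]
tcp_rot: [[-0.995, 0.1, -0.001], [0.1, 0.995, 0.003], [0.002, 0.002, -1.0]]
wrist_force: [-0.5, -0.2, 0.4]
opening: 0.504
```

Run:
```python
from h import *
to((466,-261,78),np.pi-.1)
for n in("scene",):
    im=bot.grab_frame(n); q=proj(n,[466.5,-261,80])[0]; print(n,crop(im,q,80,70,8,f"pics/{n}3.png"))
```

```text
pos [ 465.9  -260.82   78.47] yaw 3.0414 tilt [-0.0014  0.0025 -1.    ] F [-0.5 -0.2  0.4] T [ 0.04  0.02 -0.01] op 0.504 j [-0.51  0.06 -0.2   1.32  0.   -0.41] t 4.17
shift [-0.0001 -0.0002  0.0005] turn -0.0002
scene (310, 217)
```

View pics/scene3.png

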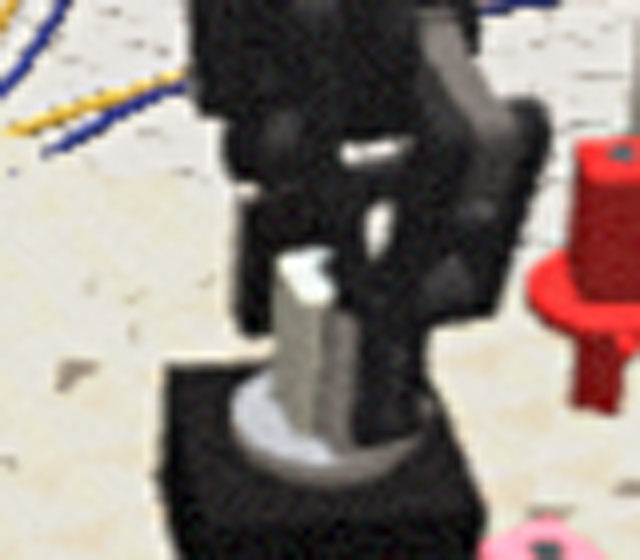

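The grip (crop about x 272-330) sits between the fingers and the tips are clear of the collar. I'll close the gripper.

Emit:
arm_command(plan=[[0.3,0,0,0,0],[0.6,0,0,0,0],[0.9,0,0,0,0],[0.9,0,0,0,0],[0.9,0,0,0,0]], newtons=50)

```text
clock: 4.85
tool_pos: [466.3, -261.1, 79.4]
tcp_rot: [[-0.995, 0.1, -0.0], [0.1, 0.995, 0.002], [0.0, 0.002, -1.0]]
wrist_force: [-1.0, 1.2, 5.8]
opening: 0.225
```

Run:
```python
from h import *
to((466,-261,130),np.pi-.1)
for n in("scene",):
    im=bot.grab_frame(n); q=proj(n,[466.5,-261,80])[0]; print(n,crop(im,q,80,70,8,f"pics/{n}4.png"))
```

```text
pos [ 466.27 -261.06   79.4 ] yaw 3.0414 tilt [-2.0e-04  1.8e-03 -1.0e+00] F [-1.   1.2  5.8] T [0.04 0.13 0.03] op 0.225 j [-0.51  0.06 -0.2   1.32  0.   -0.41] t 4.85
shift [ 0.0003  0.0001 -0.0506] turn -0.0002
scene (310, 217)
```

View pics/scene4.png

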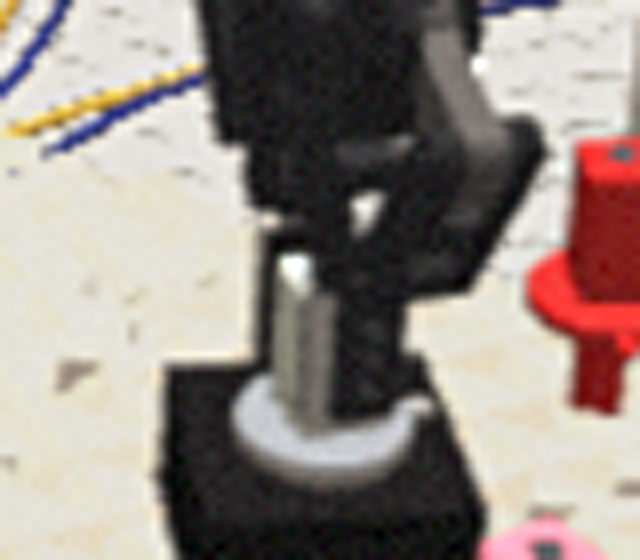

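Emit:
arm_command(plan=[[0.9,0,0,-0.006,0],[0.9,0,0,-0.018,0],[0.9,0,0,-0.035,0],[0.9,0,0,-0.05,0],[0.9,0,0,-0.06,0]])

```text
clock: 5.52
tool_pos: [466.6, -261.4, 141.0]
tcp_rot: [[-0.995, 0.1, 0.001], [0.1, 0.995, 0.001], [-0.001, 0.001, -1.0]]
wrist_force: [0.1, 0.4, -2.0]
opening: 0.228
```

Emit:
arm_command(plan=[[0.9,0,0,-0.02,0],[0.9,0,0,-0.035,0],[0.9,0,0,-0.035,0],[0.9,0,0,-0.035,0]])

```text
clock: 6.02
tool_pos: [466.4, -261.3, 175.3]
tcp_rot: [[-0.995, 0.1, 0.0], [0.1, 0.995, 0.001], [-0.0, 0.001, -1.0]]
wrist_force: [-0.1, 0.4, -1.5]
opening: 0.231
```

Run:
```python
from h import *
to((447,50,170),np.pi-.1)
p=bot.get_obs()["tool_pos"]
for n in("scene","top"):
    im=bot.grab_frame(n); q=proj(n,[p[0],p[1],p[2]-40])[0]; print(n,crop(im,q,80,70,8,f"pics/{n}5.png"))
```

```text
pos [ 466.43 -261.28  175.29] yaw 3.0414 tilt [ 4.0e-04  1.5e-03 -1.0e+00] F [-0.1  0.4 -1.5] T [-0.01  0.   -0.02] op 0.231 j [-0.51  0.04 -0.03  1.5   0.   -0.41] t 6.03
shift [0.0505 0.3078 0.0057] turn -0.0002
scene (313, 189)
top (368, 178)
```

View pics/scene5.png

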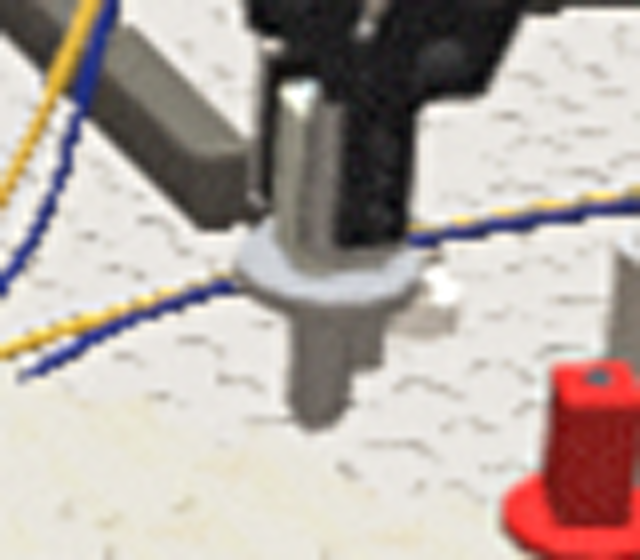

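View pics/top5.png

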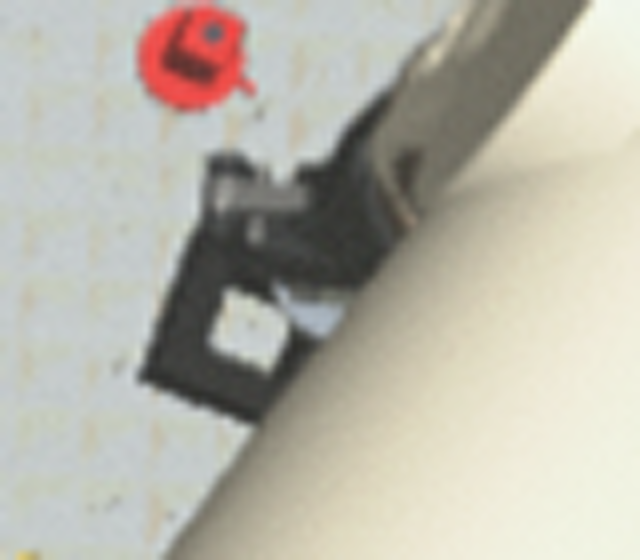

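Lifted: the key hangs upright with its wing towards +x, and the shaft tip is at crop (318,425). Now I'll compare that with the model.

```bash
cat >> h.py <<'E'
def keymodel(o,zoff=-37.4,xo=0,yaw0=np.pi,yo=0):
    "key origin & points given tcp"
    R=np.array(o["tcp_rot"]);p=np.array(o["tool_pos"])
    Rk=np.c_[-R[:,0],R[:,1],-R[:,2]]
    org=p+Rk@[xo,yo,zoff]
    return org,Rk
def circ(r,z,n=48):
    a=np.linspace(0,2*np.pi,n);return np.c_[r*np.cos(a),r*np.sin(a),0*a+z]
def drawkey(img,off,s,org,Rk,cam="scene",col=(0,255,0)):
    def L(P):
        q=(proj(cam,org+np.array(P,float)@Rk.T)-off+.5)*s-.5
        cv2.polylines(img,[np.round(q).astype(int)],False,col,1)
    L(circ(20,0));L(circ(20,6));L(circ(7,-30));L(circ(4.5,-34))
    L([(-10,-10,43),(10,-10,43),(10,10,43),(-10,10,43),(-10,-10,43)]);L([(0,0,0),(0,0,-34)])
    L([(7,-3,-22),(14,-3,-22),(14,-3,0)]);L([(20,0,3),(26,0,3)])
E
python3 - <<'E'
from h import *
o=bot.get_obs()
im=cv2.imread("pics/scene5.png")
org,Rk=keymodel(o);drawkey(im,np.array((313,189)),8,org,Rk)
cv2.imwrite("pics/o5.png",im)
E
```

```text
(no output)
```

View pics/o5.png

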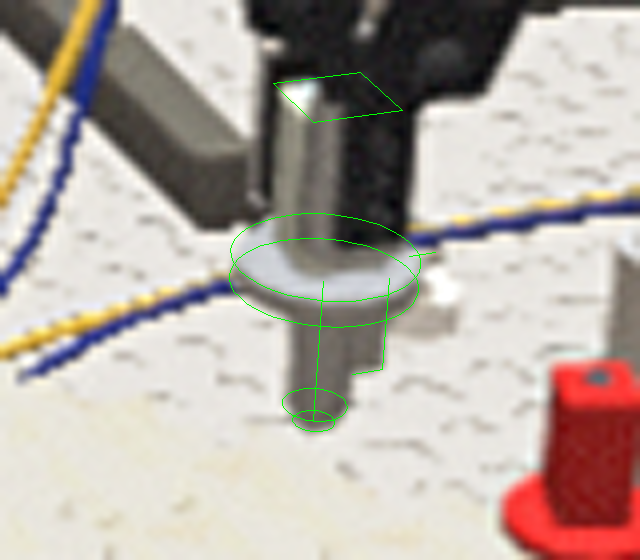

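```bash
cat > /tmp/d.py <<'E'
from h import *
import sys
def draw(x,y,yaw,kw,fn,tag,cam,off,col,img=None):
    im=cv2.imread(fn) if img is None else img
    c,s=np.cos,np.sin
    def L(P,a=yaw):
        P=np.array(P,float);R=np.array([[c(a),-s(a),0],[s(a),c(a),0],[0,0,1]])
        q=(proj(cam,P@R.T+[x,y,0])-off+.5)*10-.5
        cv2.polylines(im,[np.round(q).astype(int)],False,col,1)
    L(circ(22,52));L(circ(7.8,52));L(circ(22,14))
    L([(5,-3.8,52),(15.5,-3.8,52),(15.5,3.8,52),(5,3.8,52)],kw)
    L([(20,-7,41),(62,-7,41),(62,7,41),(20,7,41)],kw+np.pi/2)
    return im
for i,(cam,fn,off) in enumerate((("top","pics/ts.png",(235,183)),("scene","pics/ss.png",(235,175)))):
    x,y,kw=map(float,sys.argv[1+3*i:4+3*i])
    im=draw(x,y,-.195,kw,fn,"",cam,np.array(off),(0,0,255))
    cv2.imwrite(f"pics/d_{cam}{sys.argv[7]}.png",im)
E
PYTHONPATH=. python3 /tmp/d.py 447 51 .42 446.5 48.5 .42 a
```

```text
Traceback (most recent call last):
  File "h.py", line 1, in <module>
    from cell import bot
ModuleNotFoundError: No module named 'cell'
```

```bash
cp /tmp/d.py d.py; python3 d.py 447 51 .42 446.5 48.5 .42 a
```

```text
(no output)
```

View pics/d_topa.png

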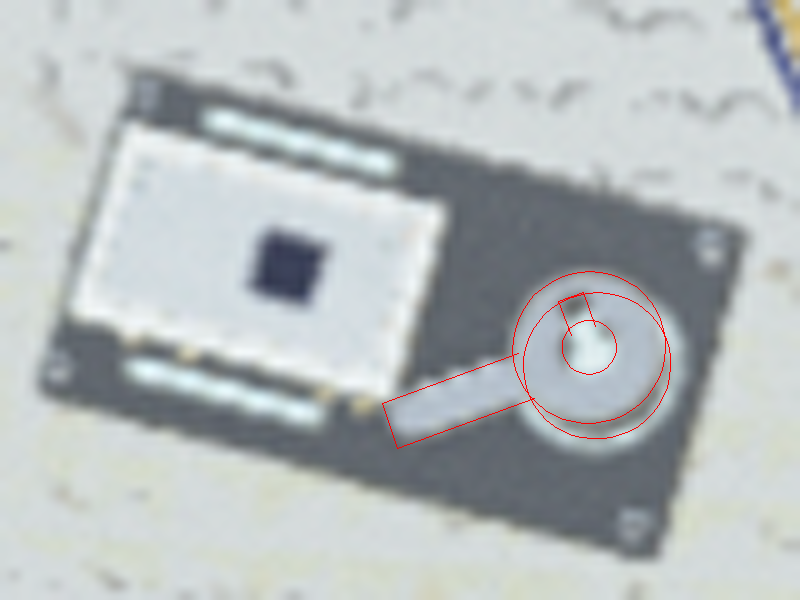

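View pics/d_scenea.png

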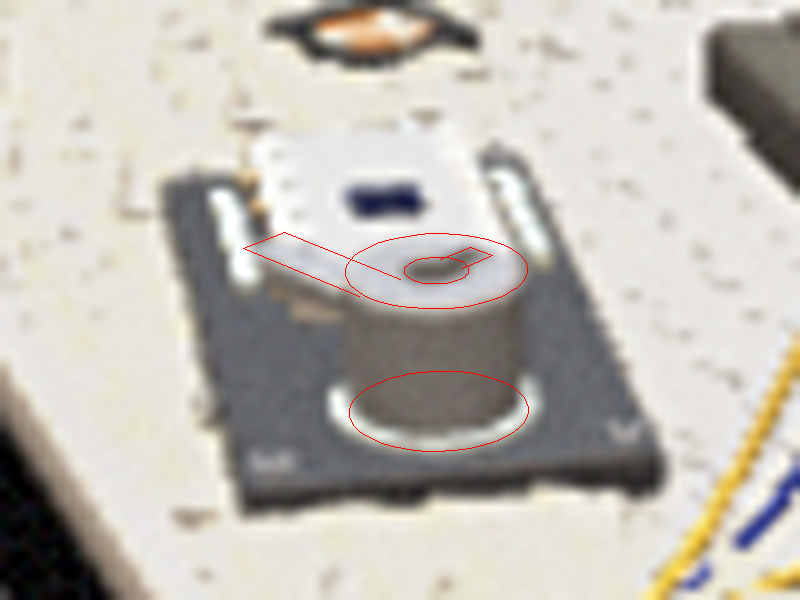

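The drum fits in the top view at (447,51) and in the scene view at (446.5,48.5), and a keyway yaw of 0.42 fits both. I'll carry the key over at height.

Emit:
arm_command(plan=[[0.9,0.006,0.035,-0.01,0],[0.9,0.014,0.085,-0.02,-0.05],[0.9,0.022,0.135,-0.02,-0.15],[0.9,0.03,0.185,-0.02,-0.25],[0.9,0.038,0.235,-0.02,-0.35]])

```text
clock: 6.75
tool_pos: [451.4, -22.1, 195.0]
tcp_rot: [[-0.968, -0.25, -0.001], [-0.25, 0.968, 0.002], [0.0, 0.002, -1.0]]
wrist_force: [1.4, 0.3, -2.0]
opening: 0.227
```

```bash
python3 -c "
from h import *
to((447,49.5,165),np.pi+.42)"
```

```text
pos [451.44 -22.13 194.97] yaw -2.8888 tilt [-5.0e-04  1.8e-03 -1.0e+00] F [ 1.4  0.3 -2. ] T [ 0.03 -0.04 -0.05] op 0.227 j [-0.05 -0.16 -0.18  1.55  0.   -0.3 ] t 6.75
shift [-0.0136  0.0704  0.0301] turn -0.1672
```

Emit:
arm_command(plan=[[0.9,-0.0055,0.028,0.01,-0.07],[0.9,-0.0108,0.056,0.02,-0.14],[0.9,-0.0136,0.0704,0.03,-0.167],[0.9,-0.0136,0.0704,0.03,-0.167],[0.9,-0.0136,0.0704,0.03,-0.167]])

```text
clock: 7.38
tool_pos: [447.1, 48.9, 165.2]
tcp_rot: [[-0.914, -0.406, -0.0], [-0.406, 0.914, 0.002], [-0.0, 0.002, -1.0]]
wrist_force: [-0.2, -0.7, -1.2]
opening: 0.23
```

```bash
cat > look.py <<'E'
from h import *
import sys
tag=sys.argv[1]
to(tuple(map(float,sys.argv[2:5])),np.pi+float(sys.argv[5]))
o=bot.get_obs();im=bot.grab_frame("scene");off=(240,150)
c=im[150:220,240:320,::-1]
c=cv2.resize(c,None,fx=10,fy=8.5 if 0 else 10,interpolation=cv2.INTER_CUBIC)[:600]
cv2.imwrite(f"pics/l{tag}.png",c)
org,Rk=keymodel(o);print("keyorg",org)
drawkey(c,np.array(off),10,org,Rk);cv2.imwrite(f"pics/lo{tag}.png",c)
E
python3 look.py 1 447 49.5 130 .42
```

```text
pos [447.12  48.89 165.21] yaw -2.7231 tilt [-5.0e-04  1.5e-03 -1.0e+00] F [-0.2 -0.7 -1.2] T [-0.   -0.04 -0.06] op 0.23 j [ 0.11 -0.17 -0.25  1.49  0.   -0.31] t 7.38
shift [-0.0001  0.0005  0.0352] turn -0.0015
keyorg [447.0990339   48.95002059 127.81371957]
```

View pics/lo1.png

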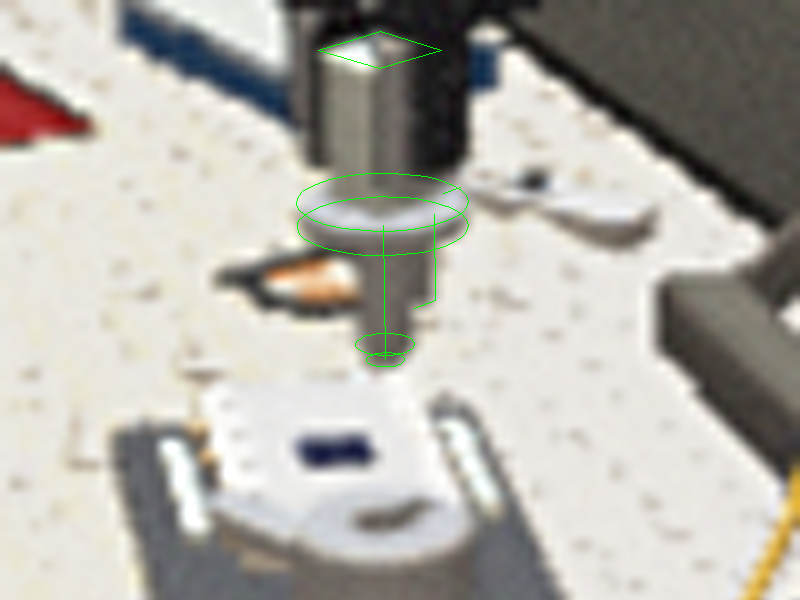

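Run:
```python
from h import *
im=bot.grab_frame("scene").astype(float)
s=20;x0,y0=264,193
c=cv2.resize(im[y0:y0+26,x0:x0+30,::-1],None,fx=s,fy=s,interpolation=cv2.INTER_CUBIC).clip(0,255).astype(np.uint8)
b=c.copy()
for (x,y),col in (((446.5,48.5),(0,0,255)),((446.5,50.),(0,255,0))):
  for r,z in((22,52),(7.8,52),(22,14)):
    q=(proj("scene",circ(r,z)+[x,y,0])-[x0,y0]+.5)*s-.5
    cv2.polylines(b,[np.round(q).astype(int)],False,col,1)
cv2.imwrite("pics/dz.png",b)
```

```text
(no output)
```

View pics/dz.png

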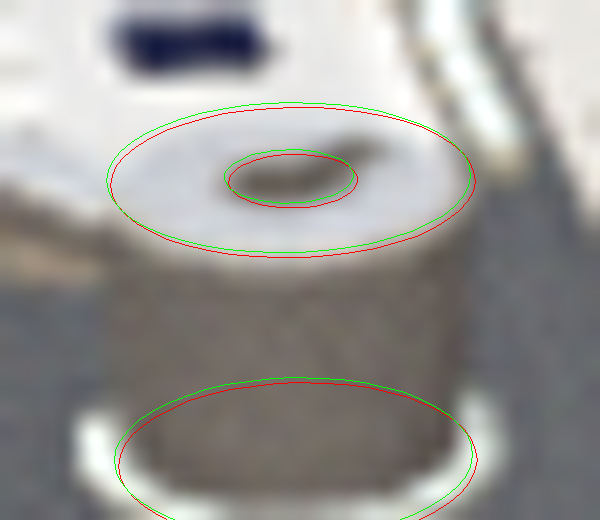

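The bore centre is at about (446.2, 49.1). I'll lower the nose to just above the mouth.

Emit:
arm_command(plan=[[0.9,0.0007,0.0006,0.012,0],[0.9,0.0007,0.0006,0.024,0],[0.9,0.0007,0.0006,0.033,0],[0.9,0.0007,0.0006,0.037,0],[0.9,0.0007,0.0006,0.037,0]])

```text
clock: 8.1
tool_pos: [446.3, 49.1, 128.2]
tcp_rot: [[-0.914, -0.406, -0.0], [-0.406, 0.914, 0.002], [-0.0, 0.002, -1.0]]
wrist_force: [0.1, -0.2, -1.5]
opening: 0.228
```

```bash
python3 look.py 2 446.2 49.2 117 .42
```

```text
pos [446.26  49.1  128.17] yaw -2.7234 tilt [-5.0e-04  1.6e-03 -1.0e+00] F [ 0.1 -0.2 -1.5] T [ 0.    0.02 -0.02] op 0.228 j [ 0.11 -0.17 -0.32  1.42  0.   -0.31] t 8.1
shift [0.     0.0001 0.0112] turn -0.0018
keyorg [446.23989323  49.16348573  90.76793009]
```

View pics/l2.png

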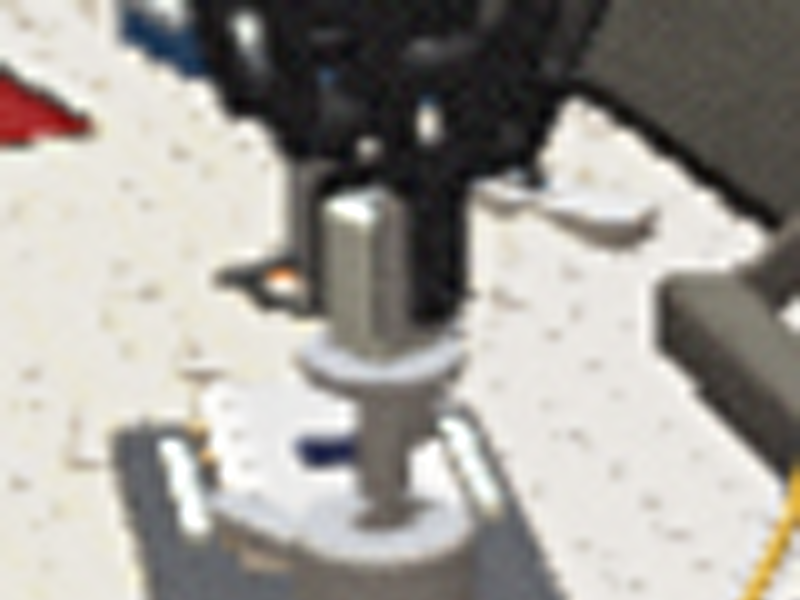

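The nose tip, at about (385,520) in the crop, sits over the bore. I'll lower it gently.

Emit:
arm_command(plan=[[0.9,0,0,0.002,0],[0.9,0,0,0.004,0],[0.9,0,0,0.005,0]])

```text
clock: 8.52
tool_pos: [446.4, 49.1, 123.4]
tcp_rot: [[-0.914, -0.406, 0.0], [-0.406, 0.914, 0.002], [-0.001, 0.002, -1.0]]
wrist_force: [0.2, 0.8, -1.9]
opening: 0.228
```

Emit:
arm_command(plan=[[0.9,0,0,0.002,0],[0.9,0,0,0.004,0],[0.9,0,0,0.004,0]])

```text
clock: 8.9
tool_pos: [446.3, 49.1, 119.2]
tcp_rot: [[-0.914, -0.406, -0.0], [-0.406, 0.914, 0.002], [-0.0, 0.002, -1.0]]
wrist_force: [0.2, -0.1, -1.5]
opening: 0.229
```

```bash
python3 look.py 3 446.2 49.2 110 .42
```

```text
pos [446.29  49.13 119.25] yaw -2.7233 tilt [-3.0e-04  1.7e-03 -1.0e+00] F [ 0.2 -0.1 -1.5] T [0.   0.04 0.  ] op 0.229 j [ 0.11 -0.16 -0.33  1.4   0.   -0.31] t 8.9
shift [0.0001 0.0001 0.0092] turn -0.0018
keyorg [446.27919225  49.19655681  81.84554887]
```

View pics/l3.png

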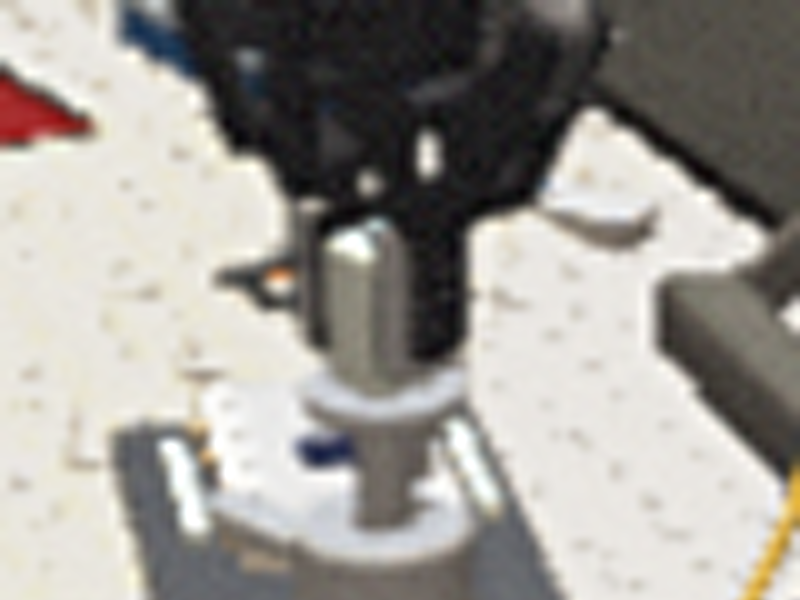

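No contact force with the nose about 4 mm in. Continuing.

Emit:
arm_command(plan=[[0.9,0,0,0.001,0],[0.9,0,0,0.003,0],[0.9,0,0,0.004,0]])

```text
clock: 9.32
tool_pos: [446.3, 49.1, 115.2]
tcp_rot: [[-0.914, -0.406, -0.0], [-0.406, 0.914, 0.002], [-0.0, 0.002, -1.0]]
wrist_force: [-0.5, -0.4, -0.7]
opening: 0.228
```

Emit:
arm_command(plan=[[0.9,0,0,0.001,0],[0.9,0,0,0.003,0],[0.9,0,0,0.004,0]])

```text
clock: 9.7
tool_pos: [446.3, 49.1, 111.0]
tcp_rot: [[-0.914, -0.406, -0.0], [-0.406, 0.914, 0.002], [-0.0, 0.002, -1.0]]
wrist_force: [0.7, -0.7, -0.8]
opening: 0.23
```

Still free, with the nose in the bore. The wing is now about at the drum's top, so I'll go down in small steps and watch the force.

Emit:
arm_command(plan=[[0.9,0,0,0.001,0],[0.9,0,0,0.002,0]])

```text
clock: 9.95
tool_pos: [446.2, 49.1, 108.9]
tcp_rot: [[-0.914, -0.406, -0.0], [-0.406, 0.914, 0.002], [-0.0, 0.002, -1.0]]
wrist_force: [-0.2, 0.2, -2.2]
opening: 0.231
```

Emit:
arm_command(plan=[[0.9,0,0,0.001,0],[0.9,0,0,0.0015,0]])

```text
clock: 10.2
tool_pos: [446.2, 49.1, 107.4]
tcp_rot: [[-0.914, -0.406, -0.0], [-0.406, 0.914, 0.002], [-0.0, 0.002, -1.0]]
wrist_force: [0.4, 0.9, -1.8]
opening: 0.226
```

Emit:
arm_command(plan=[[0.9,0,0,0.001,0],[0.9,0,0,0.002,0]])

```text
clock: 10.45
tool_pos: [446.2, 49.1, 105.3]
tcp_rot: [[-0.914, -0.406, -0.001], [-0.406, 0.914, 0.002], [-0.0, 0.002, -1.0]]
wrist_force: [0.5, 0.5, -1.6]
opening: 0.229
```

```bash
python3 look.py 4 446.2 49.2 95 .42
```

```text
pos [446.22  49.14 105.29] yaw -2.7233 tilt [-5.0e-04  1.6e-03 -1.0e+00] F [ 0.5  0.5 -1.6] T [0.01 0.01 0.04] op 0.229 j [ 0.11 -0.16 -0.36  1.38  0.   -0.31] t 10.45
shift [-0.      0.      0.0103] turn -0.0017
keyorg [446.19604604  49.20376456  67.88934799]
```

View pics/lo4.png

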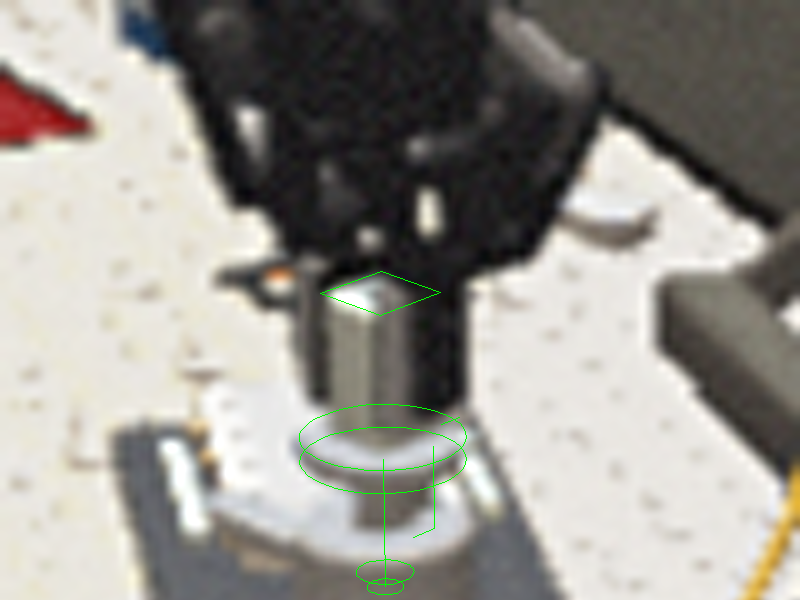

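The wing has entered the keyway without any search turn, about 6 mm down. I'll keep easing it home.

Emit:
arm_command(plan=[[0.9,0,0,0.001,0],[0.9,0,0,0.003,0],[0.9,0,0,0.005,0]])

```text
clock: 10.88
tool_pos: [446.1, 49.1, 100.0]
tcp_rot: [[-0.914, -0.406, -0.001], [-0.406, 0.914, 0.002], [-0.0, 0.002, -1.0]]
wrist_force: [-0.0, 0.1, -2.6]
opening: 0.227
```

Emit:
arm_command(plan=[[0.9,0,0,0.001,0],[0.9,0,0,0.003,0],[0.9,0,0,0.005,0]])

```text
clock: 11.25
tool_pos: [446.1, 49.1, 94.9]
tcp_rot: [[-0.914, -0.406, -0.001], [-0.406, 0.914, 0.002], [0.0, 0.002, -1.0]]
wrist_force: [0.6, 0.3, -1.8]
opening: 0.228
```

Emit:
arm_command(plan=[[0.9,0,0,0.001,0],[0.9,0,0,0.002,0],[0.9,0,0,0.003,0]])

```text
clock: 11.62
tool_pos: [446.1, 49.1, 91.8]
tcp_rot: [[-0.914, -0.406, -0.001], [-0.406, 0.914, 0.002], [-0.0, 0.002, -1.0]]
wrist_force: [-0.3, 1.5, -1.4]
opening: 0.23
```

Emit:
arm_command(plan=[[0.9,0,0,0.0005,0],[0.9,0,0,0.001,0]])

```text
clock: 11.88
tool_pos: [446.2, 49.2, 90.8]
tcp_rot: [[-0.914, -0.406, -0.001], [-0.406, 0.914, 0.002], [-0.0, 0.002, -1.0]]
wrist_force: [0.2, -0.1, -1.2]
opening: 0.23
```

Emit:
arm_command(plan=[[0.9,0,0,0.0005,0],[0.9,0,0,0.001,0]])

```text
clock: 12.12
tool_pos: [446.2, 49.2, 89.8]
tcp_rot: [[-0.914, -0.406, -0.001], [-0.406, 0.914, 0.002], [-0.0, 0.002, -1.0]]
wrist_force: [0.0, 0.6, -0.6]
opening: 0.227
```

Emit:
arm_command(plan=[[0.9,0,0,0.0005,0],[0.9,0,0,0.0008,0]])

```text
clock: 12.38
tool_pos: [446.2, 49.2, 89.4]
tcp_rot: [[-0.914, -0.406, -0.0], [-0.406, 0.914, 0.002], [-0.0, 0.002, -1.0]]
wrist_force: [-1.4, -0.9, 5.4]
opening: 0.231
```

Contact at z=89.4 with about 7 N, as predicted for home. Now I'll turn clockwise (positive about tool z).

Emit:
arm_command(plan=[[0.9,0,0,0,0.06],[0.9,0,0,0,0.12],[0.9,0,0,0,0.18]])

```text
clock: 12.75
tool_pos: [446.2, 49.9, 89.5]
tcp_rot: [[-0.972, -0.235, -0.0], [-0.235, 0.972, 0.004], [-0.001, 0.004, -1.0]]
wrist_force: [-0.5, 4.1, -0.4]
opening: 0.225
```

```bash
python3 -c "
from h import *
to((446.2,49.2,89.4),np.pi-.195)"
```

```text
pos [446.22  49.92  89.47] yaw -2.9045 tilt [-3.0e-04  3.6e-03 -1.0e+00] F [-0.5  4.1 -0.4] T [1.04 0.29 0.14] op 0.225 j [ 0.11 -0.15 -0.38  1.34  0.   -0.13] t 12.75
shift [ 0.0002 -0.0007  0.0001] turn 0.432
```

Emit:
arm_command(plan=[[0.9,0,0,0.0002,0.06],[0.9,0,0,0.0002,0.12],[0.9,0,0,0.0002,0.18]])

```text
clock: 13.12
tool_pos: [446.3, 50.3, 89.5]
tcp_rot: [[-0.998, -0.056, 0.0], [-0.056, 0.998, 0.004], [-0.0, 0.004, -1.0]]
wrist_force: [-0.3, 1.8, 0.1]
opening: 0.224
```

```bash
python3 look.py 5 446.2 49.5 89.4 -.195
```

```text
pos [446.31  50.26  89.45] yaw -3.086 tilt [ 0.      0.0044 -1.    ] F [-0.3  1.8  0.1] T [0.46 0.12 0.11] op 0.224 j [ 0.11 -0.15 -0.38  1.34  0.    0.05] t 13.12
shift [ 0.0001 -0.0008  0.    ] turn 0.2506
keyorg [446.30895996  50.42228996  52.0516902 ]
```

View pics/lo5.png

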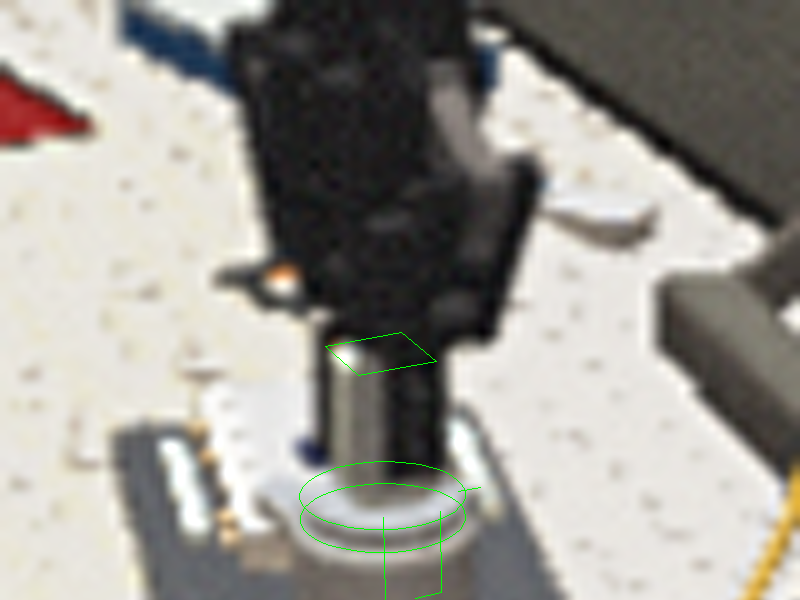

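The key is home and the drum is turning with it; the finger is moving towards the holder. Continuing towards the stop.

Emit:
arm_command(plan=[[0.9,0,0,0.0002,0.05],[0.9,0,0,0.0002,0.1],[0.9,0,0,0.0002,0.15],[0.9,0,0,0.0002,0.18]])

```text
clock: 13.68
tool_pos: [446.5, 50.3, 89.5]
tcp_rot: [[-0.992, 0.127, 0.0], [0.127, 0.992, 0.004], [0.0, 0.005, -1.0]]
wrist_force: [-0.7, 1.1, 2.2]
opening: 0.228
```

```bash
python3 look.py 6 446.2 49.5 89.4 -.195
```

```text
pos [446.47  50.32  89.47] yaw 3.0141 tilt [ 5.0e-04  4.5e-03 -1.0e+00] F [-0.7  1.1  2.2] T [0.14 0.12 0.13] op 0.228 j [ 0.11 -0.15 -0.38  1.34  0.    0.24] t 13.68
shift [ 0.0002 -0.0008  0.0001] turn 0.0675
keyorg [446.48527776  50.48775674  52.07062644]
```

Torque is still 0.13 N m, so the drum is still turning on friction. Small steps now until the torque rises.

Emit:
arm_command(plan=[[0.9,0,0,0.0001,0.02],[0.9,0,0,0.0001,0.04]])

```text
clock: 13.98
tool_pos: [446.5, 50.3, 89.5]
tcp_rot: [[-0.986, 0.169, 0.001], [0.169, 0.986, 0.004], [0.0, 0.004, -1.0]]
wrist_force: [-0.7, 0.3, 2.3]
opening: 0.231
```

```bash
python3 -c "
from h import *
to((446.2,49.5,89.4),np.pi-.195)"
```

```text
pos [446.47  50.31  89.46] yaw 2.9719 tilt [ 6.0e-04  4.5e-03 -1.0e+00] F [-0.7  0.3  2.3] T [0.08 0.16 0.11] op 0.231 j [ 0.11 -0.15 -0.38  1.34  0.    0.28] t 13.97
shift [ 0.0001 -0.0008  0.0001] turn 0.0253
```

Emit:
arm_command(plan=[[0.9,0,0,0.0001,0.02],[0.9,0,0,0.0001,0.03]])

```text
clock: 14.22
tool_pos: [446.5, 50.4, 89.5]
tcp_rot: [[-0.98, 0.199, 0.001], [0.199, 0.98, 0.005], [0.0, 0.005, -1.0]]
wrist_force: [-0.4, 1.2, 3.2]
opening: 0.227
```

```bash
python3 -c "
from h import *
to((446.2,49.5,89.4),np.pi-.195)"
```

```text
pos [446.54  50.42  89.47] yaw 2.9413 tilt [ 8.0e-04  4.7e-03 -1.0e+00] F [-0.4  1.2  3.2] T [ 0.13 -0.24  0.18] op 0.227 j [ 0.11 -0.15 -0.38  1.34  0.    0.31] t 14.22
shift [ 0.0001 -0.001   0.0001] turn -0.0052
```

Emit:
arm_command(plan=[[0.9,0,0,0.0001,0.01],[0.9,0,0,0.0001,0.02]])

```text
clock: 14.48
tool_pos: [446.6, 50.4, 89.5]
tcp_rot: [[-0.976, 0.219, 0.001], [0.219, 0.976, 0.005], [0.0, 0.005, -1.0]]
wrist_force: [-1.0, 2.7, 4.4]
opening: 0.227
```

```bash
python3 -c "
from h import *
to((446.2,49.5,89.4),np.pi-.195)"
```

```text
pos [446.57  50.44  89.47] yaw 2.9208 tilt [ 9.0e-04  4.8e-03 -1.0e+00] F [-1.   2.7  4.4] T [0.2  0.28 0.26] op 0.227 j [ 0.11 -0.15 -0.38  1.34  0.    0.33] t 14.47
shift [ 0.0002 -0.001   0.0001] turn -0.0258
```

Emit:
arm_command(plan=[[0.9,0,0,0.0001,0.01],[0.9,0,0,0.0001,0.02]])

```text
clock: 14.72
tool_pos: [446.7, 50.5, 89.4]
tcp_rot: [[-0.971, 0.239, 0.001], [0.239, 0.971, 0.005], [0.0, 0.005, -1.0]]
wrist_force: [-1.0, 1.4, 4.0]
opening: 0.226
```

```bash
python3 look.py 7 446.2 49.5 89.4 -.195
```

```text
pos [446.65  50.46  89.43] yaw 2.9003 tilt [ 0.0011  0.0047 -1.    ] F [-1.   1.4  4. ] T [0.14 0.18 0.35] op 0.226 j [ 0.11 -0.15 -0.38  1.34  0.    0.35] t 14.72
shift [ 0.0002 -0.001   0.    ] turn -0.0463
keyorg [446.69496755  50.63954681  52.02760844]
```

View pics/l7.png

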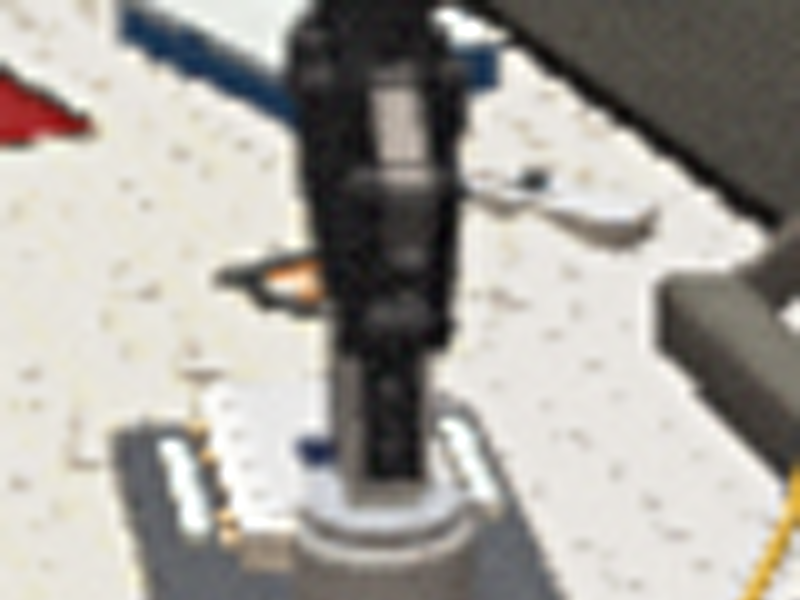

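The torque climbs 0.18, 0.26, 0.35 N m from a wing yaw of about -0.20, so that is the stop. I'll ease the twist off and release.

Emit:
arm_command(plan=[[0.9,0,0,0,-0.015],[0.9,0,0,0,-0.03],[0.5,0,0,0,-0.03],[0.1,0,0,0,-0.03],[0.0,0,0,0,-0.03]], newtons=20)

```text
clock: 15.4
tool_pos: [446.6, 50.4, 89.3]
tcp_rot: [[-0.978, 0.21, 0.001], [0.21, 0.978, 0.005], [0.0, 0.005, -1.0]]
wrist_force: [0.9, -0.8, -0.5]
opening: 0.497
```

```bash
python3 look.py 8 446.2 49.5 89.4 -.195
```

```text
pos [446.6   50.43  89.26] yaw 2.9297 tilt [ 9.0e-04  4.7e-03 -1.0e+00] F [ 0.9 -0.8 -0.5] T [ 0.   -0.04 -0.01] op 0.497 j [ 0.11 -0.15 -0.38  1.34  0.    0.32] t 15.4
shift [ 0.0002 -0.001  -0.0001] turn -0.0168
keyorg [446.62979628  50.60929334  51.85545189]
```

View pics/l8.png

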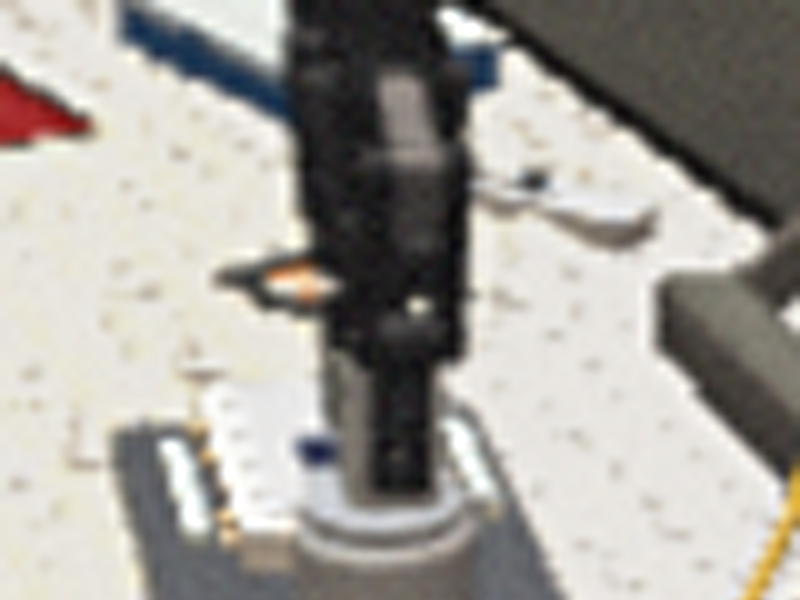

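Released with zero force. I'll go straight up, then back towards the base to clear the view.

Emit:
arm_command(plan=[[0,0,0,-0.01,0],[0,0,0,-0.03,0],[0,0,0,-0.06,0],[0,0,0,-0.1,0],[0,0,0,-0.14,0]])

```text
clock: 16.08
tool_pos: [446.3, 49.7, 231.3]
tcp_rot: [[-0.978, 0.21, 0.002], [0.21, 0.978, 0.005], [-0.001, 0.005, -1.0]]
wrist_force: [0.1, 0.4, -0.1]
opening: 0.497
```

Emit:
arm_command(plan=[[0,0.03,0.04,-0.01,0],[0,0.05,0.09,-0.02,0],[0,0.08,0.14,-0.02,0],[0,0.11,0.19,-0.02,0],[0,0.13,0.24,-0.02,0]])

```text
clock: 16.7
tool_pos: [368.6, 313.4, 253.6]
tcp_rot: [[-0.978, 0.21, 0.003], [0.21, 0.978, 0.006], [-0.002, 0.006, -1.0]]
wrist_force: [1.4, -0.1, -0.5]
opening: 0.499
```

Run:
```python
from h import *
to((446.2,49.5,89.4),np.pi-.195)
for n,c in(("top",(275,213)),("scene",(275,200))):
    im=bot.grab_frame(n);cv2.imwrite(f"pics/f_{n}.png",im[:,:,::-1]);x0,y0=crop(im,c,80,60,10,f"pics/fc_{n}.png")
    b=cv2.imread(f"pics/fc_{n}.png");a=-.2
    Rk=np.array([[np.cos(a),-np.sin(a),0],[np.sin(a),np.cos(a),0],[0,0,1]])
    drawkey(b,np.array((x0,y0)),10,np.array([446.4,50,52]),Rk,n);cv2.imwrite(f"pics/fo_{n}.png",b)
```

```text
pos [368.63 313.41 253.55] yaw 2.9302 tilt [ 0.0028  0.0057 -1.    ] F [ 1.4 -0.1 -0.5] T [-0.02 -0.12  0.02] op 0.499 j [ 0.7  -0.08  0.01  1.65  0.    0.91] t 16.7
shift [-0.131  -0.2428  0.1629] turn -0.0164
```

View pics/f_top.png

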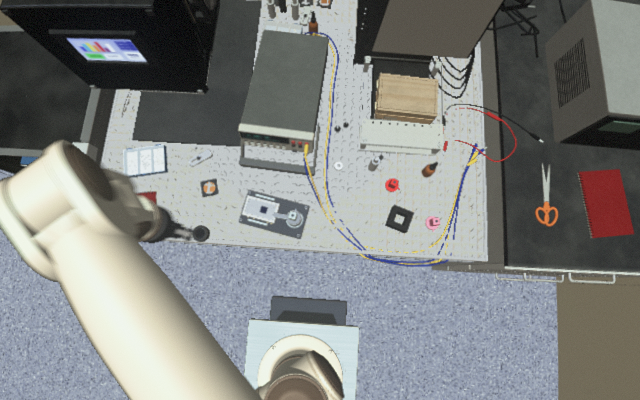

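View pics/fc_top.png

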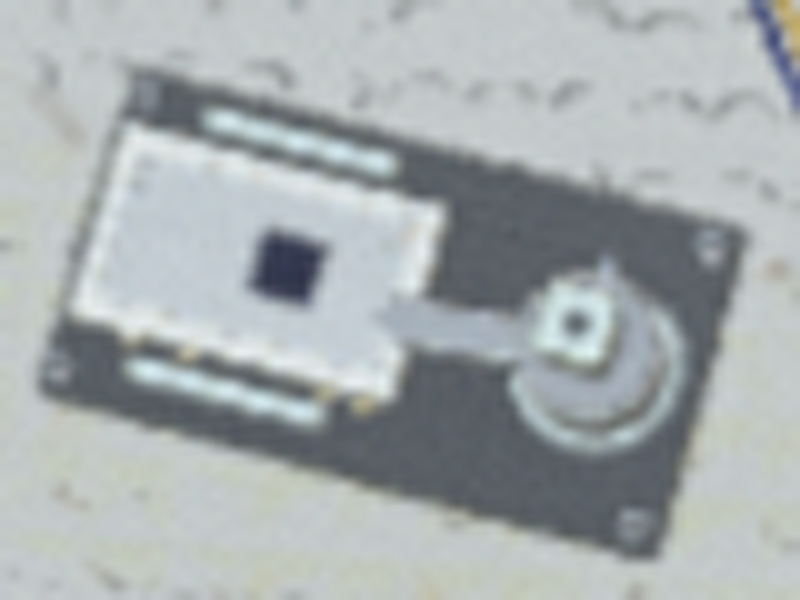

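View pics/fo_scene.png

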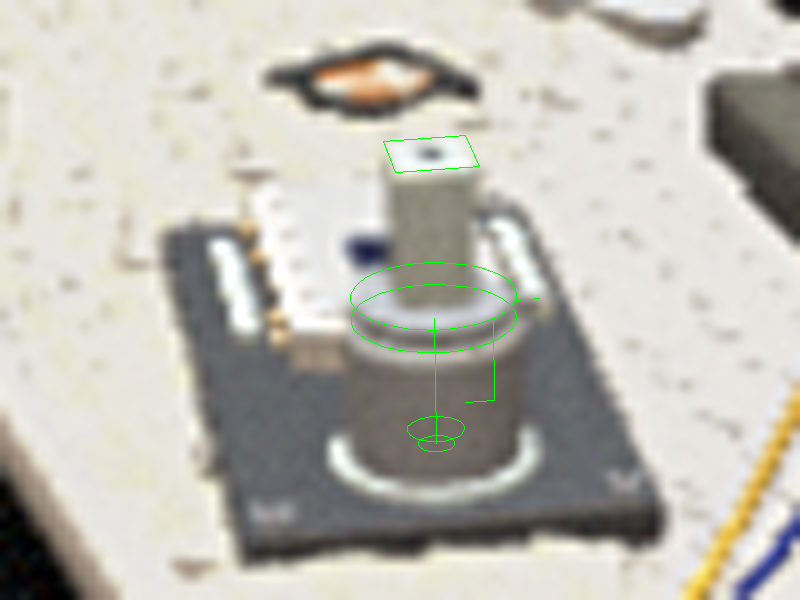

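View pics/f_scene.png

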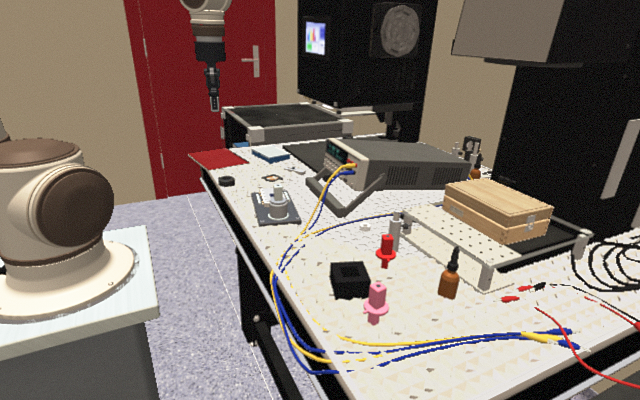

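The final pictures show the key upright and home at scene (278,195), the finger over the holder's edge in the top view, and the bystanders and look-alikes unmoved. Handing in.

```bash
python3 -c "
from h import *
to((446.2,49.5,89.4)); print(bot.finish_job())"
```

```text
pos [368.4  315.43 252.45] yaw 2.9343 tilt [ 0.0013  0.0056 -1.    ] F [ 0.4 -1.   0.6] T [-0.05  0.02 -0.02] op 0.499 j [ 0.71 -0.07  0.01  1.65  0.    0.91] t 16.8
shift [-0.1308 -0.2452  0.1617] turn 0.0
the job is handed in; nothing more can be done
None
```

The holder is clamped. The key stands home in the spindle with the wing at the stop, and the job was handed in at about 17 s of the 67 s allowed.

- **Insertion:** I lifted the key from its stand and put its nose in the bore at the keyway angle read from the pictures (world yaw about 0.42 rad). The wing entered the keyway straight away, so no search turn was needed. Going down met no force I could see until the collar seated at the expected height, with about 7 N.
- **Turning to the stop:** I turned the key clockwise about 0.62 rad. Torque stayed at 0.11–0.14 N m while the drum turned, then rose to 0.35 N m from a wing yaw of about -0.20 rad. The stage's +x is at about -0.195 rad, so this is the stop.
- **Release:** I eased the twist off, let go with almost no force, and backed away.

**Last checks:**
- Both cameras show the key upright, with its collar on the drum as far as they resolve. The clamp finger lies over the holder's edge.
- The other loose things and the red and pink look-alikes are where they were. The sensor puck is partly hidden by the arm in the last top view but looks unmoved in the scene view.
- In the top view the finger lies about 0.08 rad short of the stage's +y, which matches the 0.1 rad play between key and keyway.
- The two cameras disagreed by about 2.5 mm on where the drum is. I went by the scene camera, which agreed with the key in the gripper and gave a clean fit.

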